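# Press a sample pellet through the guard window

## Task

With the fingertips, push the pellet press's sample slide fully home under the ram; then reach down through the window in the guard's roof, press the lever fully down, hold it there for two seconds, let it come back up and withdraw. Do not touch the guard, do not press the lever before the slide is home, and grip or lift nothing: leave everything else on the bench where it stands.

Things in the scene. Friction and masses are not known exactly. Their poses are not given: they have to be found in the camera images.
- press: hand-operated pellet press fixed to the bench, grey base 20 mm thick: lever inside a guard, sample slide sticking out in front. Origin on the bench surface; +x from the slide end (front) to the back, +y left, z up. Base under the guard: x -110 to 100, y -100 to 100 mm; narrower front tongue: x -200 to -110, y -50 to 50 mm, with two low guide rails, tops 30 mm above the bench.
- guard: the fixed guard: aluminium corner posts, flat aluminium roof and clear side and front panels; must not be touched anywhere. Same origin and axes as the press. Spans x -110 to +100 mm, y -100 to +100 mm, its roof's upper face is 175 mm above the bench, roof 6 mm thick. The front is open below 98 mm for the slide.
- window (a point): centre of the rectangular window cut in the guard's roof, at the roof's upper face (175 mm above the bench; x -45, y 0 mm in the press frame). The opening measures 100 mm along press x and 110 mm along press y.
- paddle (a point): centre of the upper face of the lever's black paddle (40 mm along press x, 36 mm along press y, 8 mm thick), which moves with the lever. Below the window's middle: about 158 mm above the bench with the lever up, about 126 mm with the lever fully down (x about -44 mm, y 0 in the press frame in both).
- lever (a joint): lever angle in rad: 0 up (at rest), 0.26 fully down on its stop. Hinged at the back, 125 mm behind the paddle's centre. A spring brings it back up; on the paddle it needs about 3 N to start and 8 N fully down, more beyond this meets the rigid stop.
- push_plate (a point): middle of the front (-x) face of the slide's upright steel push plate, 30 mm above the base plate and 50 mm above the bench. The plate is 60 mm wide (press y), 8 mm thick and reaches from 20 to 75 mm above the bench. It moves with the slide; its face is at x -225 mm in the press frame with the slide fully out, x -175 mm with the slide home (65 mm ahead of the guard).
- slide (a joint): travel of the sample slide in m, along press +x: 0 fully out, 0.050 fully home on its stop, the steel die on it (40 mm across) then under the ram. Moves with about 2 N of friction and stays where it is left.
- vial_a: bystander, loose: clear sample vial with black cap, 26 mm across, 55 mm tall; origin at the centre of its underside
- vial_b: bystander, loose: second such vial, 26 mm across, 55 mm tall; origin at the centre of its underside
- spare_die: bystander, loose: spare pellet die, a dark steel disc 40 mm across and 26 mm tall, standing on the bench; origin at the centre of its underside
- jar: bystander, loose: amber glass jar with black cap, 76 mm across, 120 mm tall; origin at the centre of its underside
- tub: bystander, loose: white plastic tub with white lid, 80 mm across, 85 mm tall; origin at the centre of its underside
- mortar: bystander, loose: white ceramic bowl, 96 mm across, 50 mm tall; origin at the centre of its underside
- beaker: bystander, loose: glass beaker, 68 mm across, 85 mm tall; origin at the centre of its underside

How it is judged (in metres and radians):
On the way, in this order (a step that is already met when the one before it is completed fails the run):
1. the sample slide is fully home (value of joint slide above 0.047 m), for 0.2 s.
2. the lever is held fully down, with the slide home (value of joint lever above 0.235 rad and value of joint slide above 0.046 m), for 1.5 s.
At the end, for the whole second after the job is handed in: The slide is home (at least 46 of 50 mm), the lever has come back up (under 0.04 rad) after being held down (over 0.235 rad) for at least 1.5 s, and each bystander is within 20 mm of where it stood (value of joint slide above 0.046 m and value of joint lever below 0.04 rad and distance of each of vial_a, vial_b, spare_die, jar, tub, mortar, beaker from where it was at the start of the episode below 0.02 m); the robot touches nothing.
It fails at once if the robot touches the guard (contact force between any of the fingers, the arm and guard above 0.5 N).
It fails at once if the lever is pressed before the slide is home (value of joint lever above 0.08 rad and value of joint slide below 0.042 m).
It fails at once if a bystander is lifted, carried, shifted by more than 20 mm or knocked over (distance of any of vial_a, vial_b, spare_die, jar, tub, mortar, beaker from where it was at the start of the episode above 0.02 m or angle between any of vial_a, vial_b, spare_die, jar, tub, mortar, beaker's own z axis and vertical above 0.35 rad).
It also fails if it takes over 53 s, if anything falls off the work surface, if the arm or the gripper's body presses on something with over 40 N, if the wrist force passes 120 N, or if a joint passes its speed limit or range.

## Robot

A 6-joint arm with a two-finger parallel gripper is mounted at the origin on the work surface. World frame = base frame: x ahead of the robot, y to its left, z up, the work surface at z = 0. Lengths are in mm, angles in rad, forces in N, time in s.
With the tool pointing down it reaches from about 300 to 775 mm from the base axis. Payload 14.6 kg.
Tool frame: the origin (TCP) lies midway between the tips of the shut fingers; the grasp point (between the pads) lies 19 mm behind it; z points along the fingers, y is the direction in which the jaws open and shut (so a half turn about z gives the same grasp; the last joint's range is limited). The gripper opens to 94 mm and grips with 3 to 60 N. Pads are 16 mm wide; open, the fingers measure 119 mm over their backs; the gripper's body (75 mm by 177 mm) begins 78 mm behind the grasp point.
Start: joints at [1.224, 0.3, 1.521, -0, 1.321, -0.067], TCP at [151.887, 528.601, 183.446] pointing down, gripper open.
Joint ranges: [-3.03, 3.03], [-0.79, 2.21], [0.23, 2.52], [-1.04, 4.18], [0, 3.07], [-2.55, 2.55]. Speed limits (rad/s): [2.22, 2.22, 2.57, 3.14, 3.14, 3.14].

## Interface

Orientations are given as a 3x3 rotation matrix whose columns are the frame's x, y, z axes.
In Python, from workcell import read_state, get_image, close_job gives the robot as it stands.
- The arm moves only by the tool move_arm, never from a script. Its argument "deltas" is a list of rows, each an object of numbers: "x", "y", "z": the shift along the tool's x, y, z in units of 50 mm (1.0 is 50 mm); "roll": the turn about the tool's z in units of 6 degrees (1.0 is 6 degrees); "claw": the closure, from -1 (fully open) to 1 (shut), so that 0 is half open. In form: [{"x": .., "y": .., "z": .., "roll": .., "claw": ..}, ...]. A call has 1 to 12 rows; each row is the pose to reach, as a shift and turn from the pose commanded when the call began, along the tool's axes at that moment; what a row does not reach only later rows make up. A row lasts 1/10 s, in which the tool goes at most 50 mm and 8.59 degrees, less where a joint would pass 70% of its speed; a pose out of reach is approached as far as the arm can. A call with a gripper value outside its range is refused whole. The fingers move at their own pace and stop on an object; "force" is the grip in N (left out, the last holds). Time passes only in rows, so rows that repeat a pose let the fingers close. It gives the time, the measured TCP pose, the force and the opening at its end, in the units of the state.
- read_state(): the state, without advancing time (a new reading comes with each control period).
- get_image(name): name is "scene" or "top"; returns a dict with "pixels" (400x640x3 uint8, red, green, blue), "fx", "fy", "cx", "cy" (pixels), "distortion" ([k1, k2, p1, p2, k3] as OpenCV has them; the pictures are not rectified), "xyz" and "attitude" of the camera in the world. Camera axes: x right, y down, z forward; pixel columns grow to the right and rows downward; lengths in mm; the calibration is good to about 2 mm. A picture is of the moment at which its call begins. There is no depth.
- close_job(): hands the job in, once; it reports no verdict.
The state is a dict: "t": time; "joint_positions": joint angles; "qvel": joint speeds; "effort": joint torques, N m; "position": TCP position; "eef_rot": TCP orientation; "force": force on the tool from outside, world axes, zero at the start; "ft_torque": the same for the moment, N m; "gripper_width": finger opening in mm.
Only numpy, scipy, OpenCV 4.12 (cv2) and the standard library are available. Lean on these libraries where they do the work, as an engineer would, in place of code of your own. Each camera call takes 0.05 s, during which the arm holds its last target.

## Working session

There is one attempt and no reset: what is moved stays moved. The work goes in short steps, Python scripts to look and compute and a tool call to move; the robot and the scene stay as the last step left them, time stands still between calls to the robot, and variables do not carry over. Pictures are saved under pics/ and viewed, and the job is handed in when it is done.

Besides the shell and the picture viewer there is one more tool, called after "Emit:" as a command line: name --argument value ..., lists and objects as JSON in quotes. move_arm: Moves the arm, as the interface text tells. Its arguments: {"type":"object","properties":{"deltas":{"type":"array"},"force":{"type":"number"}},"required":["deltas"]}

```bash
mkdir -p pics
cat > h.py <<'E'
import numpy as np, cv2
from workcell import read_state, get_image
def grab(n,f):
    im=get_image(n); cv2.imwrite('pics/'+f,im['pixels'][:,:,::-1])
    np.savez('pics/'+f+'.npz',**{k:np.array(v) for k,v in im.items()}); return im
def load(f): return dict(np.load('pics/'+f+'.npz'))
def KD(im): return np.array([[im['fx'],0,im['cx']],[0,im['fy'],im['cy']],[0,0,1.]],float),np.array(im['distortion'],float)
def ray(im,uv):
    K,D=KD(im); p=cv2.undistortPoints(np.array(uv,float).reshape(-1,1,2),K,D).reshape(-1,2)
    d=np.c_[p,np.ones(len(p))]@np.array(im['attitude']).T
    return np.array(im['xyz'],float),d
def onz(im,uv,z):
    o,d=ray(im,uv); return o+d*((z-o[2])/d[:,2])[:,None]
def proj(im,P):
    K,D=KD(im); R=np.array(im['attitude']).T; P=np.array(P,float).reshape(-1,3)
    return cv2.projectPoints(P,cv2.Rodrigues(R)[0],-R@np.array(im['xyz'],float),K,D)[0].reshape(-1,2)
E
python3 - <<'E'
from h import *
for n in('scene','top'):
    im=grab(n,n+'0.png'); print(n,im['xyz'],im['attitude'],im['fx'],im['distortion'])
s=read_state(); print(s['t'],s['position'],s['eef_rot'],s['force'],s['gripper_width'])
E
```

```text
scene [ 633.95662453 -376.6091491   799.7621184 ] [[ 0.99694314  0.07004566 -0.03461199]
 [ 0.07783734 -0.85208129  0.51758943]
 [ 0.00676266 -0.51870133 -0.85492877]] 383.36188894172363 [-0.01096467  0.          0.          0.          0.        ]
top [ 566.91025409   47.44696413 1132.96146962] [[-0.02649025 -0.998202    0.05376827]
 [-0.99909393  0.02464491 -0.03469785]
 [ 0.03331035 -0.05463871 -0.99795042]] 459.53938971523905 [0.01988435 0.         0.         0.         0.        ]
0.1 [151.7968947  528.36830902 182.93961242] [[-9.61118846e-01  2.76134810e-01 -3.62431899e-04]
 [ 2.76135037e-01  9.61118352e-01 -9.77444122e-04]
 [ 7.84336026e-05 -1.03952011e-03 -9.99999457e-01]] [-0.56663304  0.5929434  -0.34508357] 93.89251437135944
```

View pics/scene0.png

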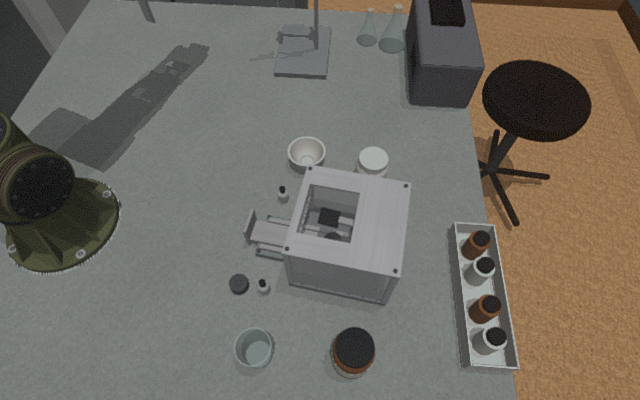

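View pics/top0.png

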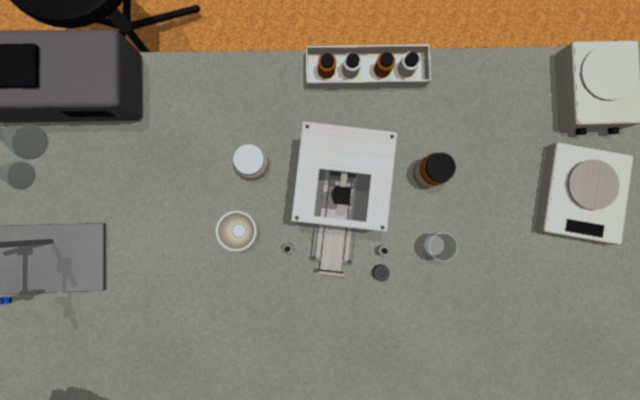

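The scene view shows the press at about (350,230) and the slide plate at (250,228). In the top view the roof is a bright quad with corners around (303,122), (397,130), (387,232), (292,222), and the push plate is at (331,273). Vials sit at (287,247) and (383,250), and the spare die at (381,272). Next I'll measure the corners.

Run:
```python
from h import *
im=load('top0.png'); px=im['pixels']
sc=load('scene0.png')
cv2.imwrite('pics/topz.png',cv2.resize(px[110:290,260:460,::-1],None,fx=4,fy=4,interpolation=cv2.INTER_CUBIC)[:600*2][:,:800] if 0 else cv2.resize(px[110:285,265:465,::-1],None,fx=3.4,fy=3.4,interpolation=cv2.INTER_CUBIC))
cv2.imwrite('pics/scz.png',cv2.resize(sc['pixels'][140:310,225:425,::-1],None,fx=3.5,fy=3.5,interpolation=cv2.INTER_CUBIC))
hsv=cv2.cvtColor(px,cv2.COLOR_RGB2HSV)
m=((px.min(2)>170)).astype(np.uint8)
m[:100]=0;m[:,:285]=0;m[:,405:]=0
cs,_=cv2.findContours(m,cv2.RETR_EXTERNAL,cv2.CHAIN_APPROX_NONE)
c=max(cs,key=cv2.contourArea); print(cv2.contourArea(c))
r=cv2.minAreaRect(c); b=cv2.boxPoints(r); print(r,b)
P=onz(im,b,175); print(P.round(1)); print([np.linalg.norm(P[i]-P[(i+1)%4]).round(1) for i in range(4)], P.mean(0))
```

```text
9097.0
((344.3448486328125, 175.98226928710938), (94.98171997070312, 98.8990707397461), 6.519801616668701) [[291.5463  219.71957]
 [302.77597 121.46011]
 [397.1434  132.24496]
 [385.91373 230.50443]]
[[ 573.2   86.5  175. ]
 [ 779.    58.2  175. ]
 [ 752.1 -140.5  175. ]
 [ 545.6 -109.7  175. ]]
[np.float64(207.7), np.float64(200.5), np.float64(208.8), np.float64(198.1)] [662.48023992 -26.38885452 175.        ]
```

View pics/topz.png

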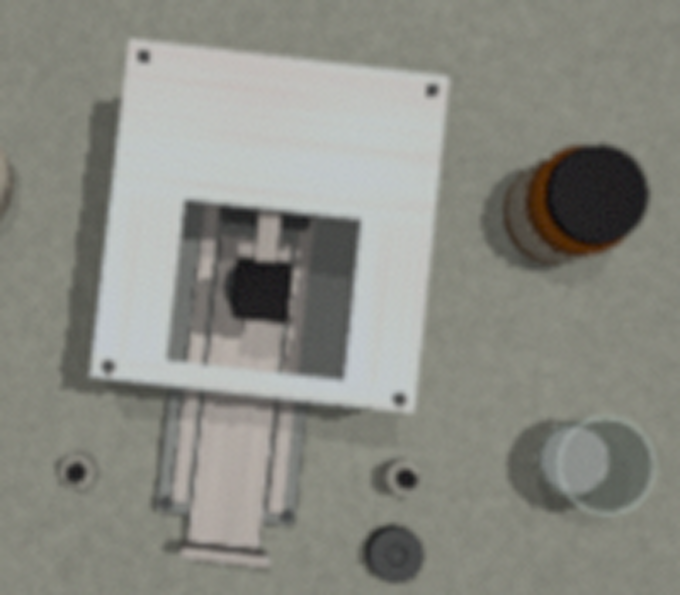

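View pics/scz.png

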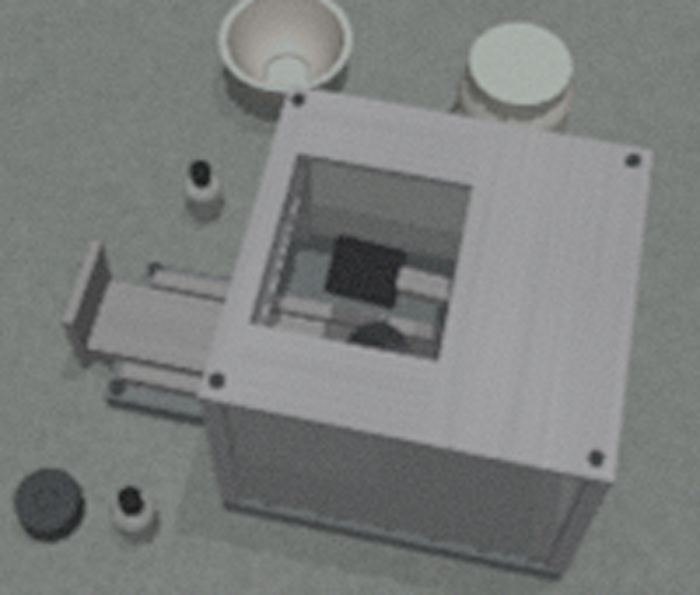

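```bash
cat > fit.py <<'E'
from h import *
from scipy.optimize import least_squares
def quad(m,guess):
    # fit 4 edge lines from contour points near approx quad
    cs,_=cv2.findContours(m,cv2.RETR_EXTERNAL,cv2.CHAIN_APPROX_NONE)
    c=max(cs,key=cv2.contourArea).reshape(-1,2).astype(float)
    g=np.array(guess,float); L=[]
    for i in range(4):
        a,b=g[i],g[(i+1)%4]; t=(b-a)/np.linalg.norm(b-a); n=np.array([-t[1],t[0]])
        s=(c-a)@t/np.linalg.norm(b-a); d=(c-a)@n
        q=c[(s>.1)&(s<.9)&(abs(d)<4)]
        vx,vy,x,y=cv2.fitLine(q.astype(np.float32),cv2.DIST_HUBER,0,.01,.01).ravel()
        L.append(np.cross([x,y,1],[x+vx,y+vy,1]))
    out=[]
    for i in range(4):
        p=np.cross(L[i-1],L[i]); out.append(p[:2]/p[2])
    return np.array(out)
E
python3 - <<'E'
from fit import *
def rep(im,name,off,sc,thr,roof,win):
    roof=np.array(roof)/sc+off; win=np.array(win)/sc+off
    px=im['pixels'].astype(int)
    m=(px.min(2)>thr).astype(np.uint8)
    k=np.zeros_like(m); cv2.fillConvexPoly(k,(roof.mean(0)+(roof-roof.mean(0))*1.1).astype(np.int32),1)
    m*=k
    q=quad(m,roof)
    k=np.zeros_like(m); cv2.fillConvexPoly(k,(win.mean(0)+(win-win.mean(0))*1.15).astype(np.int32),1)
    mw=(1-m)*k
    # fill interior
    kk=np.zeros_like(m); cv2.fillConvexPoly(kk,(win.mean(0)+(win-win.mean(0))*.85).astype(np.int32),1)
    mw|=kk
    w=quad(mw,win)
    print(name,q.round(1).tolist(),w.round(1).tolist())
    for l,z in((q,175),(w,175)):
        P=onz(im,l,z)[:,:2]; print(P.round(1).tolist(),'sides',[np.linalg.norm(P[i]-P[(i+1)%4]).round(1) for i in range(4)],'mean',P.mean(0).round(1))
        # corners order: FL? back-left, back-right, front-right, front-left
        X=(P[0]+P[1]-P[2]-P[3]); print(' yaw',np.degrees(np.arctan2(X[1],X[0])).round(2), 'yaw_y',np.degrees(np.arctan2(*( (P[0]+P[3]-P[1]-P[2])*[-1,1]))).round(2))
# order BL,BR,FR,FL
t=load('top0.png'); rep(t,'top',np.array([265,110]),3.4,150,[(128,38),(449,75),(415,410),(90,377)],[(183,200),(360,218),(345,380),(166,360)])
s=load('scene0.png'); rep(s,'scene',np.array([225,140]),3.5,130,[(652,150),(612,480),(200,397),(287,92)],[(472,186),(438,360),(250,323),(298,156)])
E
```

```text
top [[302.9, 121.0], [396.3, 132.2], [386.3, 230.6], [291.6, 219.7]] [[319.0, 168.6], [370.5, 174.4], [365.3, 221.1], [314.5, 213.0]]
[[780.0, 57.9], [752.2, -138.8], [545.3, -110.6], [573.3, 86.3]] sides [np.float64(198.6), np.float64(208.8), np.float64(198.9), np.float64(208.7)] mean [662.7 -26.3]
 yaw -7.79 yaw_y -8.07
[[678.7, 26.7], [663.9, -81.1], [566.4, -67.1], [586.0, 38.5]] sides [np.float64(108.8), np.float64(98.5), np.float64(107.4), np.float64(93.5)] mean [623.7 -20.8]
 yaw -7.7 yaw_y -9.17
scene [[411.1, 182.2], [399.9, 276.9], [280.5, 252.2], [307.8, 163.9]] [[359.2, 192.8], [349.2, 243.2], [296.5, 230.2], [309.8, 183.7]]
[[780.2, 59.6], [752.9, -138.0], [543.9, -109.2], [573.0, 87.3]] sides [np.float64(199.5), np.float64(211.0), np.float64(198.7), np.float64(209.0)] mean [662.5 -25.1]
 yaw -7.74 yaw_y -8.14
[[678.9, 26.5], [664.1, -82.1], [567.2, -63.8], [581.8, 39.7]] sides [np.float64(109.6), np.float64(98.6), np.float64(104.6), np.float64(98.0)] mean [623.  -19.9]
 yaw -9.19 yaw_y -7.89
```

Run:
```python
from fit import *
t=load('top0.png'); s=load('scene0.png')
a=np.radians(-7.95); ex=np.array([np.cos(a),np.sin(a)]); ey=np.array([-ex[1],ex[0]])
O=np.array([662.6,-25.7])+5*ex; print('O',O,ex)
def P(x,y,z): return np.r_[O+x*ex+y*ey,z]
for n,im,off,sc in(('top',t,(265,110),3.4),('sc',s,(225,140),3.5)):
    for nm,p in dict(plTL=P(-225,30,75),plTR=P(-225,-30,75),plBL=P(-225,30,20),paddle=P(-44,0,158),pc=P(-64,18,158)).items():
        u=proj(im,p)[0]; print(n,nm,u.round(1),((u-off)*sc).round(0))
for nm,uv,z in(('vial1',(287,247),55),('vial2',(383,250),55),('die',(381,272),26),('mortar',(236,231),50),('tub',(249,160),85),('jar',(439,168),120),('beaker',(441,247),85)):
    w=onz(t,[uv],z)[0][:2]; print(nm,w.round(0),'press',((w-O)@ex).round(0),((w-O)@ey).round(0))
x=read_state(); R=np.array(x['eef_rot']); 
for tgt in ([*(O-265*ex),183],): print('tgt',tgt,'delta',(R.T@(np.array(tgt)-x['position'])/50).round(2))
# paddle centroid
for n,im,roi in(('top',t,(325,180,360,212)),('sc',s,(315,205,345,230))):
    x0,y0,x1,y1=roi; m=(im['pixels'][y0:y1,x0:x1].max(2)<45).astype(np.uint8)
    M=cv2.moments(m,True); u=(x0+M['m10']/M['m00'],y0+M['m01']/M['m00']); w=onz(im,[u],158)[0][:2]
    print(n,'paddle',u,M['m00'],w.round(1),(w-O)@ex,(w-O)@ey)
```

```text
O [667.55194572 -26.39154438] [ 0.99038914 -0.13830888]
top plTL [317.4 273.9] [178. 557.]
top plTR [343.4 276.8] [267. 567.]
top plBL [317.  271.3] [177. 548.]
top paddle [341.6 194.6] [260. 288.]
top pc [332.1 203. ] [228. 316.]
sc plTL [250.1 207. ] [ 88. 235.]
sc plTR [241.3 230.9] [ 57. 318.]
sc plBL [253.7 219. ] [101. 277.]
sc paddle [329.  216.1] [364. 266.]
sc pc [320.8 206.2] [335. 232.]
vial1 [511. 103.] press -173.0 107.0
vial2 [ 498. -121.] press -155.0 -117.0
die [ 443. -119.] press -209.0 -123.0
mortar [551. 221.] press -150.0 229.0
tub [712. 184.] press 15.0 214.0
jar [ 680. -242.] press 42.0 -212.0
beaker [ 503. -250.] press -132.0 -244.0
tgt [np.float64(405.09882279344174), np.float64(10.260307802306922), 183] delta [-7.73 -8.56  0.01]
top paddle (341.04761904761904, 194.9206349206349) 252.0 [623.3 -19.2] -44.82703601055531 1.0329114361571297
sc paddle (328.344262295082, 217.5737704918033) 61.0 [622.9 -23.5] -44.60806249257276 -3.3588003722699513
```

Emit:
move_arm --deltas '[{"x": -0.2,"y": -0.2,"z": 0,"roll": 0,"claw": 1},{"x": -0.6,"y": -0.6,"z": 0,"roll": -0.2,"claw": 1},{"x": -1.2,"y": -1.3,"z": 0,"roll": -0.4,"claw": 1},{"x": -1.8,"y": -2.0,"z": 0,"roll": -0.6,"claw": 1},{"x": -2.5,"y": -2.8,"z": 0,"roll": -0.8,"claw": 1},{"x": -3.2,"y": -3.6,"z": 0,"roll": -1.0,"claw": 1},{"x": -3.9,"y": -4.3,"z": 0,"roll": -1.2,"claw": 1},{"x": -4.6,"y": -5.1,"z": 0,"roll": -1.35,"claw": 1},{"x": -5.3,"y": -5.9,"z": 0,"roll": -1.35,"claw": 1},{"x": -6.0,"y": -6.7,"z": 0,"roll": -1.35,"claw": 1},{"x": -6.6,"y": -7.3,"z": 0,"roll": -1.35,"claw": 1},{"x": -7.0,"y": -7.8,"z": 0,"roll": -1.35,"claw": 1}]'

```text
t: 1.3
position: [380.7, 54.2, 183.5]
eef_rot: [[-0.99, 0.139, 0.001], [0.139, 0.99, -0.0], [-0.001, -0.0, -1.0]]
force: [0.9, -0.0, 0.3]
gripper_width: 2.0
```

Emit:
move_arm --deltas '[{"x": -0.3,"y": -0.3,"z": 0,"roll": 0,"claw": 1},{"x": -0.6,"y": -0.8,"z": 0,"roll": 0,"claw": 1},{"x": -0.6,"y": -0.8,"z": 0,"roll": 0,"claw": 1},{"x": -0.6,"y": -0.8,"z": 0,"roll": 0,"claw": 1}]'

```text
t: 1.7
position: [404.2, 12.9, 183.2]
eef_rot: [[-0.99, 0.14, -0.001], [0.14, 0.99, 0.0], [0.001, 0.0, -1.0]]
force: [-0.5, 0.4, 0.1]
gripper_width: 0.1
```

```bash
cat >> h.py <<'E'
def st():
    a=np.radians(-7.95); ex=np.array([np.cos(a),np.sin(a)]); ey=np.array([-ex[1],ex[0]]); O=np.array([667.55,-26.39])
    x=read_state(); p=np.array(x['position']); d=p[:2]-O
    print('t',round(x['t'],2),'press',(d@ex).round(1),(d@ey).round(1),p[2].round(1),'F',np.round(x['force'],2),'w',round(x['gripper_width'],1)); return x
E
python3 - <<'E'
from h import *
im=grab('scene','s1.png'); st()
cv2.imwrite('pics/s1z.png',cv2.resize(im['pixels'][140:310,150:350,::-1],None,fx=3.5,fy=3.5))
E
```

```text
t 1.75 press -266.4 3.0 183.3 F [ 0.1  -0.39 -1.  ] w 0.1
```

View pics/s1.png

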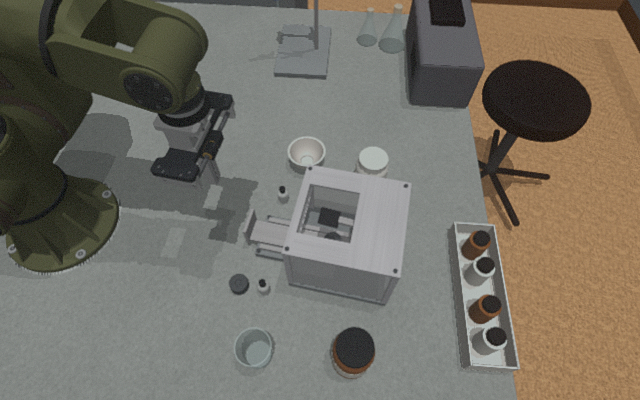

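The closed fingers, near (212,200), are in front of the plate at (250,228) and clear of everything. I'll descend to about z = 47 mm.

Emit:
move_arm --deltas '[{"x": 0,"y": -0.06,"z": 0.3,"claw": 1},{"x": 0,"y": -0.06,"z": 0.7,"claw": 1},{"x": 0,"y": -0.06,"z": 1.2,"claw": 1},{"x": 0,"y": -0.06,"z": 1.7,"claw": 1},{"x": 0,"y": -0.06,"z": 2.2,"claw": 1},{"x": 0,"y": -0.06,"z": 2.5,"claw": 1},{"x": 0,"y": -0.06,"z": 2.72,"claw": 1},{"x": 0,"y": -0.06,"z": 2.72,"claw": 1},{"x": 0,"y": -0.06,"z": 2.72,"claw": 1}]'

```text
schema error: expected keys x, y, z, roll, claw
```

Run:
```python
from h import *
im=grab('scene','s2.png'); st()
cv2.imwrite('pics/s2z.png',cv2.resize(im['pixels'][140:310,150:350,::-1],None,fx=3.5,fy=3.5))
```

```text
t 1.8 press -266.3 3.3 183.4 F [-0.33 -0.03  0.61] w 0.9
```

View pics/s2z.png

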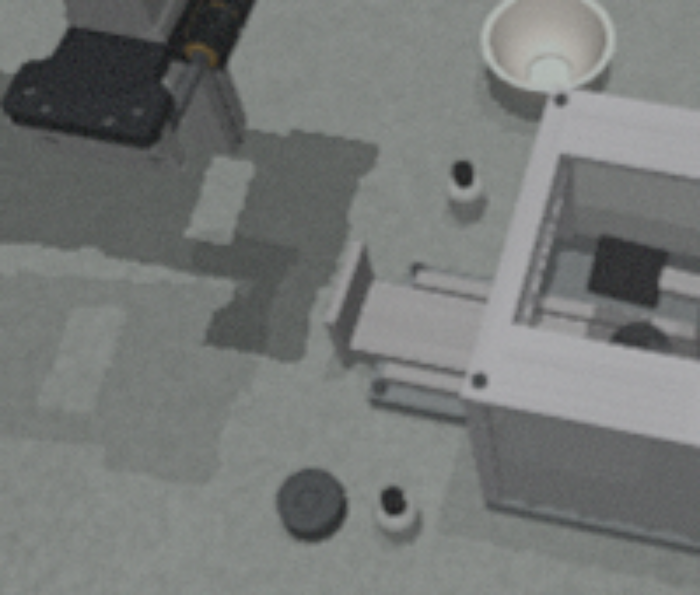

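The call was refused because the `roll` key was missing, so nothing moved. Repeating it with roll.

Emit:
move_arm --deltas '[{"x": 0,"y": -0.06,"z": 0.3,"roll": 0,"claw": 1},{"x": 0,"y": -0.06,"z": 0.7,"roll": 0,"claw": 1},{"x": 0,"y": -0.06,"z": 1.2,"roll": 0,"claw": 1},{"x": 0,"y": -0.06,"z": 1.7,"roll": 0,"claw": 1},{"x": 0,"y": -0.06,"z": 2.2,"roll": 0,"claw": 1},{"x": 0,"y": -0.06,"z": 2.5,"roll": 0,"claw": 1},{"x": 0,"y": -0.06,"z": 2.72,"roll": 0,"claw": 1},{"x": 0,"y": -0.06,"z": 2.72,"roll": 0,"claw": 1},{"x": 0,"y": -0.06,"z": 2.72,"roll": 0,"claw": 1}]'

```text
t: 2.7
position: [404.6, 10.6, 48.0]
eef_rot: [[-0.99, 0.138, 0.001], [0.138, 0.991, 0.0], [-0.001, 0.0, -1.0]]
force: [0.8, 0.3, 0.1]
gripper_width: 0.9
```

Run:
```python
from h import *
im=grab('scene','s3.png'); st()
cv2.imwrite('pics/s3z.png',cv2.resize(im['pixels'][140:310,150:350,::-1],None,fx=3.5,fy=3.5))
```

```text
t 2.75 press -265.3 0.2 48.2 F [0.06 0.15 0.48] w 0.6
```

View pics/s3z.png

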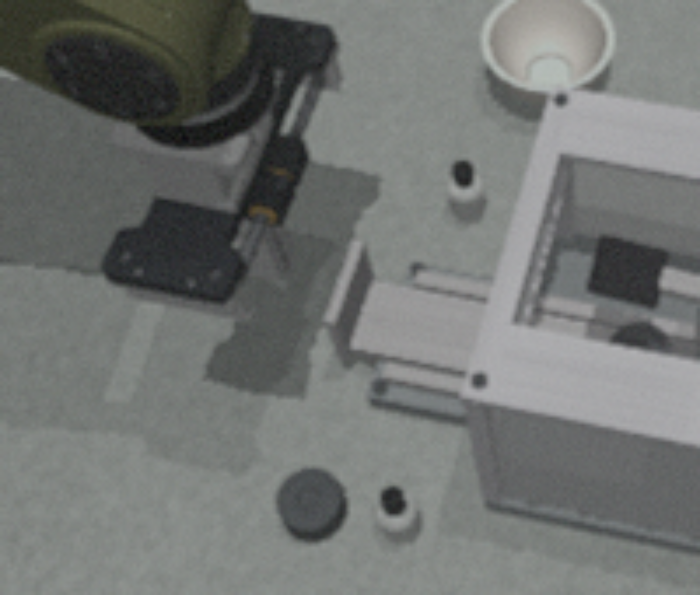

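Emit:
move_arm --deltas '[{"x": -0.3,"y": 0,"z": 0,"roll": 0,"claw": 1},{"x": -0.5,"y": 0,"z": 0,"roll": 0,"claw": 1},{"x": -0.6,"y": 0,"z": 0,"roll": 0,"claw": 1},{"x": -0.7,"y": 0,"z": 0,"roll": 0,"claw": 1},{"x": -0.8,"y": 0,"z": 0,"roll": 0,"claw": 1},{"x": -0.9,"y": 0,"z": 0,"roll": 0,"claw": 1},{"x": -1.0,"y": 0,"z": 0,"roll": 0,"claw": 1},{"x": -1.1,"y": 0,"z": 0,"roll": 0,"claw": 1},{"x": -1.2,"y": 0,"z": 0,"roll": 0,"claw": 1},{"x": -1.3,"y": 0,"z": 0,"roll": 0,"claw": 1},{"x": -1.4,"y": 0,"z": 0,"roll": 0,"claw": 1},{"x": -1.4,"y": 0,"z": 0,"roll": 0,"claw": 1}]'

```text
t: 3.95
position: [474.4, 0.6, 47.4]
eef_rot: [[-0.99, 0.138, 0.001], [0.138, 0.99, -0.0], [-0.001, 0.0, -1.0]]
force: [0.1, 0.3, 0.1]
gripper_width: 0.6
```

Run:
```python
from h import *
im=grab('scene','s4.png'); st()
cv2.imwrite('pics/s4z.png',cv2.resize(im['pixels'][140:310,180:380,::-1],None,fx=3.5,fy=3.5))
```

```text
t 4.0 press -195.4 0.0 47.4 F [0.93 1.02 0.7 ] w 0.6
```

View pics/s4z.png

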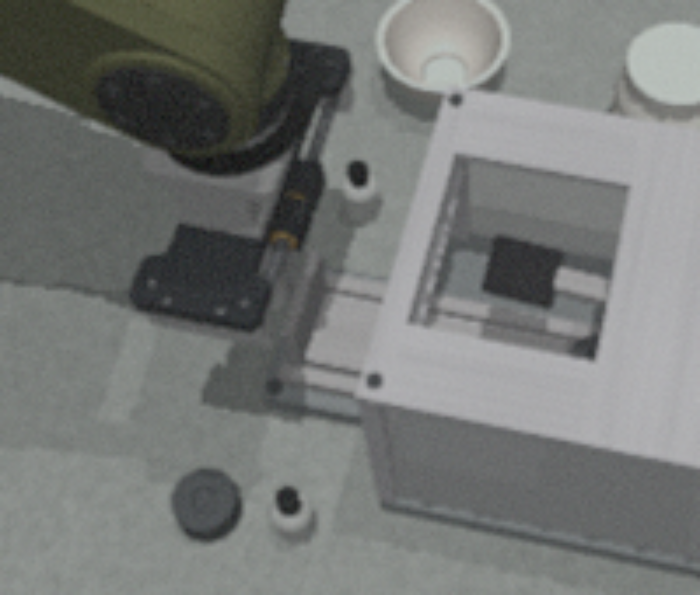

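The plate, now around (310,290) in the zoom, has moved in and the die is further back. I'll continue slowly to the stop.

Emit:
move_arm --deltas '[{"x": -0.04,"y": 0,"z": 0,"roll": 0,"claw": 1},{"x": -0.08,"y": 0,"z": 0,"roll": 0,"claw": 1},{"x": -0.12,"y": 0,"z": 0,"roll": 0,"claw": 1},{"x": -0.16,"y": 0,"z": 0,"roll": 0,"claw": 1},{"x": -0.18,"y": 0,"z": 0,"roll": 0,"claw": 1},{"x": -0.2,"y": 0,"z": 0,"roll": 0,"claw": 1},{"x": -0.22,"y": 0,"z": 0,"roll": 0,"claw": 1},{"x": -0.22,"y": 0,"z": 0,"roll": 0,"claw": 1}]'

```text
t: 4.8
position: [484.4, -0.8, 47.4]
eef_rot: [[-0.99, 0.138, -0.001], [0.138, 0.99, 0.0], [0.001, -0.0, -1.0]]
force: [-3.5, 1.3, -1.4]
gripper_width: 0.5
```

Run:
```python
from h import *
st()
```

```text
t 4.8 press -184.9 0.0 47.4 F [-3.52  1.25 -1.42] w 0.5
```

Emit:
move_arm --deltas '[{"x": -0.02,"y": 0,"z": 0,"roll": 0,"claw": 1},{"x": -0.04,"y": 0,"z": 0,"roll": 0,"claw": 1},{"x": -0.04,"y": 0,"z": 0,"roll": 0,"claw": 1}]'

```text
t: 5.1
position: [484.5, -0.8, 47.2]
eef_rot: [[-0.99, 0.138, -0.005], [0.138, 0.99, 0.0], [0.005, -0.0, -1.0]]
force: [-16.6, 2.5, 10.2]
gripper_width: 0.8
```

Emit:
move_arm --deltas '[{"x": -0.02,"y": 0,"z": 0,"roll": 0,"claw": 1},{"x": -0.02,"y": 0,"z": 0,"roll": 0,"claw": 1},{"x": -0.02,"y": 0,"z": 0,"roll": 0,"claw": 1}]'

```text
t: 5.4
position: [484.7, -0.8, 47.2]
eef_rot: [[-0.99, 0.138, -0.007], [0.138, 0.99, 0.001], [0.007, -0.0, -1.0]]
force: [-24.0, 3.0, 15.4]
gripper_width: 0.5
```

Run:
```python
from h import *
st(); im=grab('top','t5.png'); s=grab('scene','s5.png')
a=np.radians(-7.95); ex=np.array([np.cos(a),np.sin(a)]); ey=np.array([-ex[1],ex[0]]); O=np.array([667.55,-26.39])
for x in(-175,-180): 
  print([proj(im,np.r_[O+x*ex+y*ey,75])[0].round(1) for y in(30,-30)],[proj(s,np.r_[O+x*ex+y*ey,75])[0].round(1) for y in(30,-30)])
cv2.imwrite('pics/s5z.png',np.vstack([cv2.resize(s['pixels'][185:265,230:350,::-1],None,fx=6,fy=6)[:290*1],cv2.resize(im['pixels'][215:265,290:410,::-1],None,fx=6,fy=6)]))
```

```text
t 5.4 press -184.6 0.0 47.2 F [-23.96   3.    15.39] w 0.5
[array([319.8, 252. ]), array([345.8, 254.9])] [array([272. , 211.3]), array([264. , 235.6])]
[array([319.6, 254.2]), array([345.6, 257.1])] [array([269.8, 210.9]), array([261.7, 235.1])]
```

View pics/s5z.png

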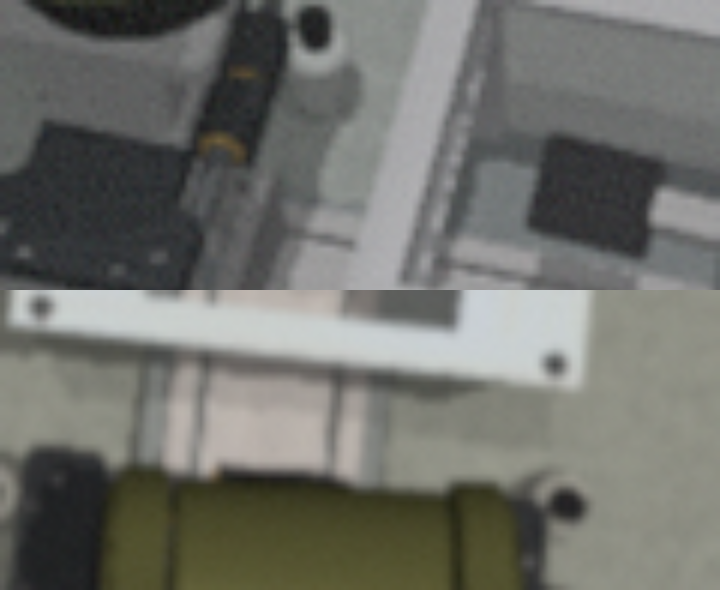

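The stop is rigid: 24 N gives only 0.3 mm. I'll back off, rise, and check the plate.

Emit:
move_arm --deltas '[{"x": 0.1,"y": 0,"z": 0,"roll": 0,"claw": 1},{"x": 0.4,"y": 0,"z": 0,"roll": 0,"claw": 1},{"x": 0.8,"y": 0,"z": 0,"roll": 0,"claw": 1},{"x": 1.0,"y": 0,"z": -0.4,"roll": 0,"claw": 1},{"x": 1.0,"y": 0,"z": -1.1,"roll": 0,"claw": 1},{"x": 1.0,"y": 0,"z": -1.8,"roll": 0,"claw": 1},{"x": 1.0,"y": 0,"z": -2.5,"roll": 0,"claw": 1},{"x": 1.0,"y": 0,"z": -3.1,"roll": 0,"claw": 1},{"x": 1.0,"y": 0,"z": -3.5,"roll": 0,"claw": 1},{"x": 1.0,"y": 0,"z": -3.5,"roll": 0,"claw": 1}]'

```text
t: 6.5
position: [439.4, 5.6, 225.2]
eef_rot: [[-0.99, 0.138, 0.006], [0.138, 0.99, -0.0], [-0.006, 0.0, -1.0]]
force: [-0.5, -0.4, -0.6]
gripper_width: 0.7
```

Run:
```python
from h import *
st(); s=grab('scene','s6.png')
cv2.imwrite('pics/s6z.png',cv2.resize(s['pixels'][165:265,230:350,::-1],None,fx=6,fy=6,interpolation=cv2.INTER_CUBIC))
```

```text
t 6.5 press -230.4 0.1 225.2 F [-0.53 -0.41 -0.59] w 0.7
```

View pics/s6z.png

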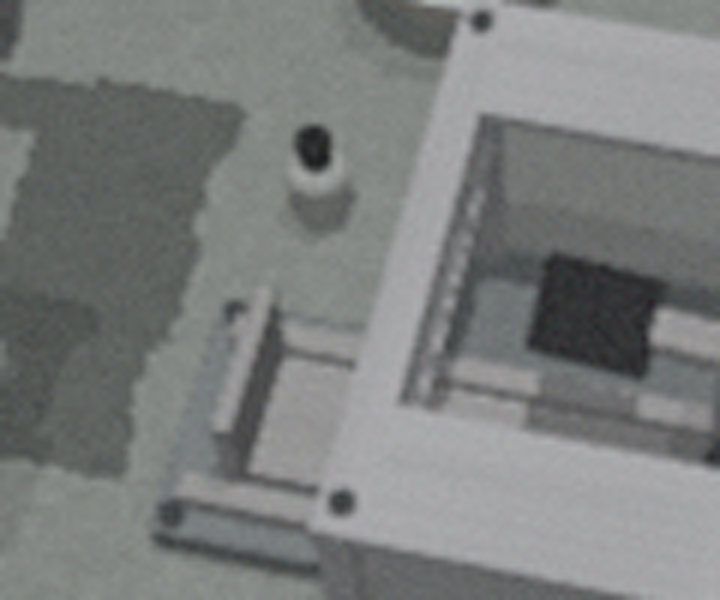

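The plate is visible with its upper edge from (272,213) to (266,237), close to the home prediction. I'll measure its travel more precisely with intensity profiles before and after.

Run:
```python
from h import *
a=np.radians(-7.95); ex=np.array([np.cos(a),np.sin(a)]); ey=np.array([-ex[1],ex[0]]); O=np.array([667.55,-26.39])
xs=np.arange(-245,-150,.5); pr={}
for f in('scene0.png','s6.png'):
    im=load(f); g=cv2.cvtColor(im['pixels'],cv2.COLOR_RGB2GRAY).astype(np.float32); acc=0
    for y in np.arange(-20,21,4):
        u=proj(im,np.array([np.r_[O+x*ex+y*ey,73] for x in xs])).astype(np.float32)
        acc=acc+cv2.remap(g,u[:,0].reshape(1,-1),u[:,1].reshape(1,-1),cv2.INTER_CUBIC).ravel()
    pr[f]=acc/11
    d=np.gradient(cv2.GaussianBlur(pr[f].reshape(1,-1),(0,0),2).ravel()); print(f,[(xs[i],d[i].round(1)) for i in range(2,len(d)-2) if abs(d[i])>1.5 and abs(d[i])==max(abs(d[i-2:i+3]))])
```

```text
scene0.png [(np.float64(-223.0), np.float32(2.5)), (np.float64(-216.5), np.float32(-8.3)), (np.float64(-204.0), np.float32(5.4))]
s6.png [(np.float64(-203.5), np.float32(1.7)), (np.float64(-199.0), np.float32(2.2)), (np.float64(-184.5), np.float32(-1.9)), (np.float64(-174.5), np.float32(3.3)), (np.float64(-167.0), np.float32(-9.2)), (np.float64(-157.5), np.float32(6.4))]
```

The strong edge moved from -216.5 to -167.0, so travel is about 49.5 mm and the slide is home. Next, over the window at z ≈ 225.

Emit:
move_arm --deltas '[{"x": -0.2,"y": 0,"z": 0,"roll": 0,"claw": 1},{"x": -0.6,"y": 0,"z": 0,"roll": 0,"claw": 1},{"x": -1.1,"y": 0,"z": 0,"roll": 0,"claw": 1},{"x": -1.6,"y": 0,"z": 0,"roll": 0,"claw": 1},{"x": -2.1,"y": 0,"z": 0,"roll": 0,"claw": 1},{"x": -2.6,"y": 0,"z": 0,"roll": 0,"claw": 1},{"x": -3.1,"y": 0,"z": 0,"roll": 0,"claw": 1},{"x": -3.5,"y": 0,"z": 0,"roll": 0,"claw": 1},{"x": -3.7,"y": 0,"z": 0,"roll": 0,"claw": 1},{"x": -3.73,"y": 0,"z": 0,"roll": 0,"claw": 1},{"x": -3.73,"y": 0,"z": 0,"roll": 0,"claw": 1}]'

```text
t: 7.65
position: [622.7, -20.1, 221.0]
eef_rot: [[-0.99, 0.138, -0.002], [0.138, 0.99, 0.0], [0.002, -0.0, -1.0]]
force: [-0.1, 0.1, -0.1]
gripper_width: 0.5
```

Run:
```python
from h import *
st(); s=grab('scene','s7.png')
cv2.imwrite('pics/s7z.png',cv2.resize(s['pixels'][100:280,230:450,::-1],None,fx=3.3,fy=3.3,interpolation=cv2.INTER_CUBIC))
```

```text
t 7.65 press -45.3 0.0 221.0 F [-0.08  0.12 -0.12] w 0.5
```

View pics/s7z.png

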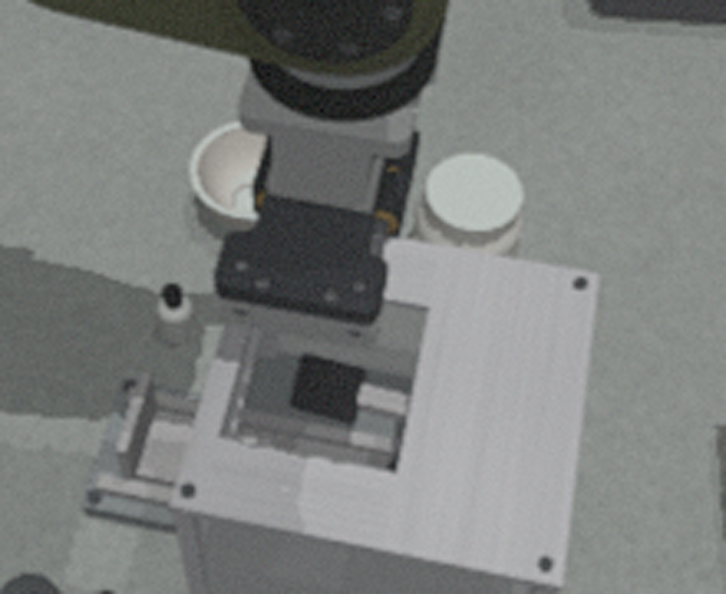

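The gripper is centred over the window and the paddle is at about (330,385) in the zoom. Descending in z only.

Emit:
move_arm --deltas '[{"x": 0,"y": 0,"z": 0.2,"roll": 0,"claw": 1},{"x": 0,"y": 0,"z": 0.5,"roll": 0,"claw": 1},{"x": 0,"y": 0,"z": 0.8,"roll": 0,"claw": 1},{"x": 0,"y": 0,"z": 1.0,"roll": 0,"claw": 1},{"x": 0,"y": 0,"z": 1.1,"roll": 0,"claw": 1},{"x": 0,"y": 0,"z": 1.2,"roll": 0,"claw": 1},{"x": 0,"y": 0,"z": 1.3,"roll": 0,"claw": 1},{"x": 0,"y": 0,"z": 1.4,"roll": 0,"claw": 1},{"x": 0,"y": 0,"z": 1.4,"roll": 0,"claw": 1}]'

```text
t: 8.6
position: [622.5, -20.0, 151.8]
eef_rot: [[-0.99, 0.138, -0.001], [0.138, 0.99, 0.0], [0.001, -0.0, -1.0]]
force: [-0.5, -0.3, -0.6]
gripper_width: 0.5
```

Run:
```python
from h import *
st(); s=grab('scene','s8.png')
cv2.imwrite('pics/s8z.png',cv2.resize(s['pixels'][140:280,270:450,::-1],None,fx=4,fy=4,interpolation=cv2.INTER_CUBIC))
```

```text
t 8.6 press -45.5 0.1 151.8 F [-0.47 -0.29 -0.62] w 0.5
```

View pics/s8z.png

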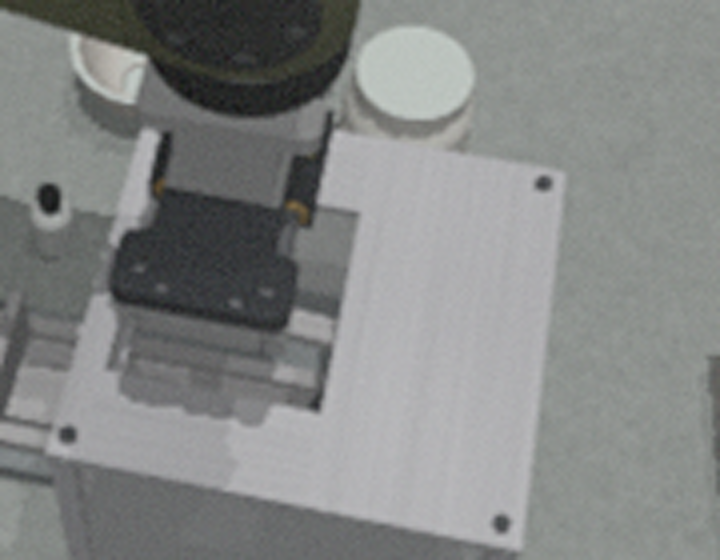

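Emit:
move_arm --deltas '[{"x": 0,"y": 0,"z": 0.05,"roll": 0,"claw": 1},{"x": 0,"y": 0,"z": 0.1,"roll": 0,"claw": 1},{"x": 0,"y": 0,"z": 0.1,"roll": 0,"claw": 1}]'

```text
t: 8.95
position: [622.6, -20.0, 147.1]
eef_rot: [[-0.99, 0.138, -0.0], [0.138, 0.99, 0.0], [0.0, -0.0, -1.0]]
force: [0.5, -0.2, 0.1]
gripper_width: 0.5
```

Run:
```python
from h import *
st(); s=grab('top','t9.png');st()
cv2.imwrite('pics/t9z.png',cv2.resize(s['pixels'][100:290,250:450,::-1],None,fx=3.1,fy=3.1,interpolation=cv2.INTER_CUBIC))
```

```text
t 8.95 press -45.4 0.1 147.1 F [ 0.48 -0.22  0.11] w 0.5
t 9.0 press -45.3 0.1 147.3 F [-0.27  0.24 -0.38] w 0.4
```

View pics/t9z.png

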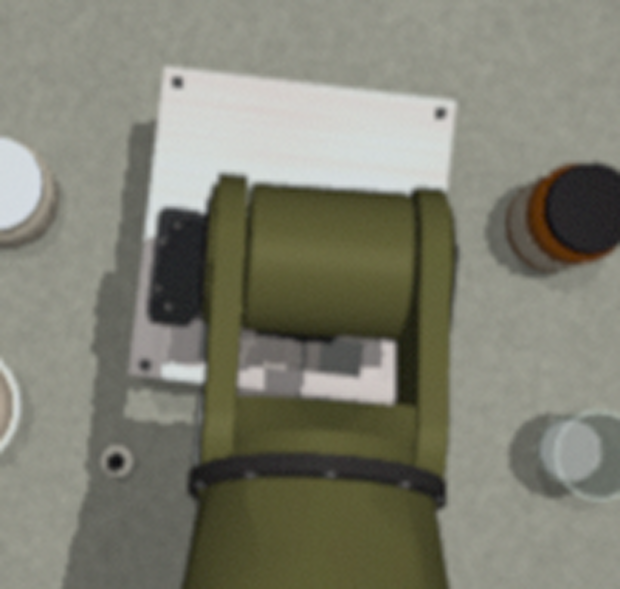

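Run:
```python
from h import *
t=load('top0.png'); s=load('scene0.png'); s7=load('s7.png')
a=np.radians(-7.95); ex=np.array([np.cos(a),np.sin(a)]); ey=np.array([-ex[1],ex[0]]); O=np.array([667.55,-26.39])
U={}
for n,im,roi in(('t',t,(325,180,360,212)),('s',s,(314,203,346,230)),('s7',s7,(315,200,342,230))):
    x0,y0,x1,y1=roi; g=im['pixels'][y0:y1,x0:x1].max(2)
    m=(g<70).astype(np.uint8); m=cv2.morphologyEx(m,cv2.MORPH_OPEN,np.ones((3,3)))
    k,l,stt,c=cv2.connectedComponentsWithStats(m); i=1+np.argmax(stt[1:,4]); U[n]=c[i]+[x0,y0]; print(n,stt[i],U[n])
for z in(120,126,135,145,158,165):
    print(z,[ [((onz(im,[u],z)[0][:2]-O)@e).round(1) for e in(ex,ey)] for im,u in((t,U['t']),(s,U['s']),(s7,U['s7']))])
```

```text
t [  6   6  20  19 305] [340.87540984 194.88196721]
s [  4   5  23  20 334] [328.68862275 217.04790419]
s7 [  3   8  23  20 337] [328.55192878 217.28486647]
120 [[np.float64(-42.2), np.float64(-0.8)], [np.float64(-47.7), np.float64(18.6)], [np.float64(-47.9), np.float64(18.0)]]
126 [[np.float64(-42.6), np.float64(-0.5)], [np.float64(-47.2), np.float64(15.3)], [np.float64(-47.3), np.float64(14.7)]]
135 [[np.float64(-43.2), np.float64(0.0)], [np.float64(-46.3), np.float64(10.4)], [np.float64(-46.5), np.float64(9.8)]]
145 [[np.float64(-43.9), np.float64(0.6)], [np.float64(-45.4), np.float64(5.0)], [np.float64(-45.6), np.float64(4.4)]]
158 [[np.float64(-44.8), np.float64(1.4)], [np.float64(-44.2), np.float64(-2.1)], [np.float64(-44.3), np.float64(-2.7)]]
165 [[np.float64(-45.3), np.float64(1.8)], [np.float64(-43.6), np.float64(-5.9)], [np.float64(-43.7), np.float64(-6.5)]]
```

By triangulation the paddle's top is at about z 150–158, yet no force shows at 147. I'll go on in small steps and watch the force.

Emit:
move_arm --deltas '[{"x": 0,"y": 0,"z": 0.05,"roll": 0,"claw": 1},{"x": 0,"y": 0,"z": 0.1,"roll": 0,"claw": 1},{"x": 0,"y": 0,"z": 0.1,"roll": 0,"claw": 1},{"x": 0,"y": 0,"z": 0.1,"roll": 0,"claw": 1}]'

```text
t: 9.4
position: [622.7, -20.0, 142.4]
eef_rot: [[-0.99, 0.138, -0.0], [0.138, 0.99, 0.0], [0.0, -0.0, -1.0]]
force: [0.1, -0.7, -0.4]
gripper_width: 0.8
```

Run:
```python
from h import *
x=st(); print(np.round(x['effort'],2),np.round(x['ft_torque'],2)); s=grab('scene','s10.png');st()
cv2.imwrite('pics/s10z.png',cv2.resize(s['pixels'][170:260,270:370,::-1],None,fx=6.5,fy=6.5,interpolation=cv2.INTER_CUBIC))
```

```text
t 9.4 press -45.3 0.1 142.4 F [ 0.08 -0.7  -0.35] w 0.8
[-0.000e+00 -6.349e+01 -3.476e+01 -1.000e-02  6.000e-02 -0.000e+00] [0.07 0.01 0.04]
t 9.45 press -45.3 0.1 142.5 F [ 0.48 -0.32 -0.24] w 0.5
```

View pics/s10z.png

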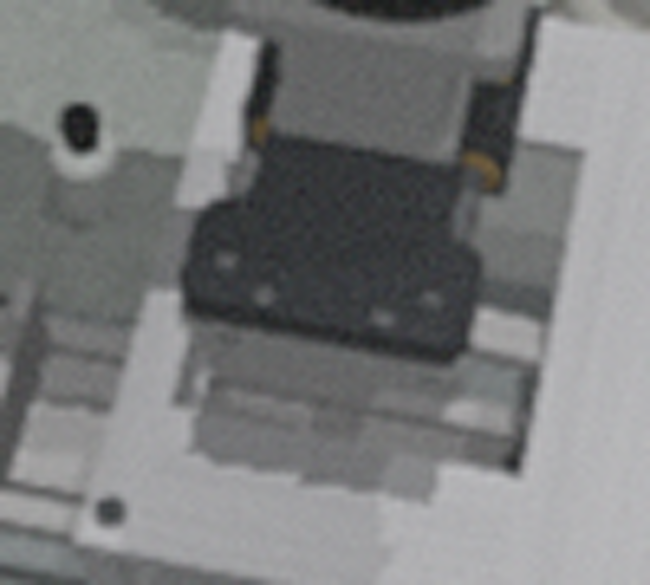

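Run:
```python
from h import *
for f in('scene0.png','s6.png','s7.png','s8.png','s10.png'):
    g=cv2.cvtColor(load(f)['pixels'],cv2.COLOR_RGB2GRAY); print(f,g[208:240,346:351].mean(1).round(0).astype(int).tolist())
```

```text
scene0.png [97, 98, 98, 97, 89, 81, 75, 74, 73, 81, 112, 140, 139, 137, 140, 138, 119, 92, 90, 100, 96, 96, 93, 96, 100, 107, 107, 104, 96, 81, 82, 88]
s6.png [104, 106, 105, 106, 99, 87, 81, 80, 82, 91, 122, 151, 150, 148, 151, 149, 129, 101, 99, 109, 107, 104, 105, 102, 109, 116, 117, 115, 105, 87, 86, 84]
s7.png [109, 111, 109, 108, 103, 91, 83, 82, 85, 93, 129, 157, 155, 153, 159, 155, 133, 104, 104, 111, 110, 109, 107, 109, 113, 121, 120, 120, 109, 89, 89, 87]
s8.png [112, 113, 111, 111, 106, 93, 89, 86, 85, 95, 132, 161, 160, 158, 162, 159, 138, 106, 106, 114, 113, 111, 111, 113, 117, 123, 124, 123, 113, 93, 91, 86]
s10.png [112, 113, 111, 112, 107, 95, 87, 87, 84, 95, 132, 161, 160, 159, 162, 159, 136, 108, 105, 118, 113, 113, 111, 110, 117, 124, 127, 121, 113, 93, 91, 90]
```

Run:
```python
from h import *
im=load('s1.png'); px=im['pixels'][:,:,::-1].copy()
for z in (183.3,193,203,233,280):
    u=proj(im,[403.9,13.0,z])[0]; print(z,u); cv2.circle(px,tuple(np.round(u).astype(int)),0,(0,0,255),-1)
cv2.imwrite('pics/s1zz.png',cv2.resize(px[110:230,140:260],None,fx=5,fy=5,interpolation=cv2.INTER_NEAREST))
im=load('s2.png')
```

```text
183.3 [216.33598728 186.45884289]
193 [215.1702394  183.64558984]
203 [213.94054462 180.67765428]
233 [210.07130579 171.33660759]
280 [203.40539115 155.2352166 ]
```

View pics/s1zz.png

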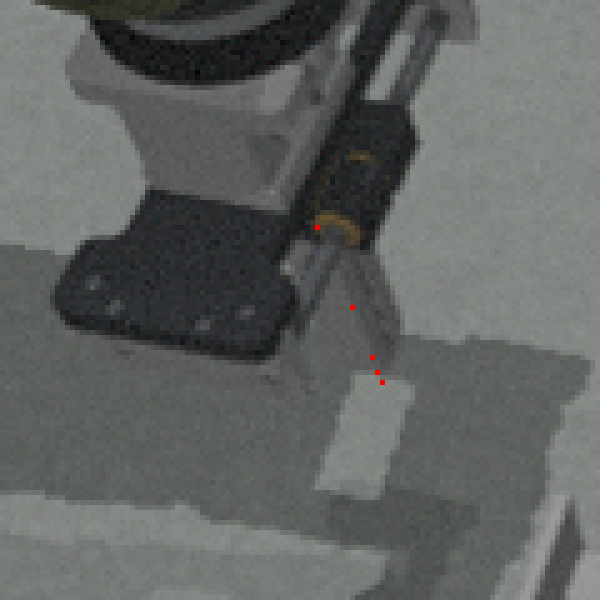

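Run:
```python
from h import *
for f in('s1','s3'):
    im=load(f+'.png'); px=im['pixels'][:,:,::-1]
    u=proj(im,[403.9,13.0,183.3] if f=='s1' else [404.3,10.3,48.2])[0].astype(int); print(u)
    c=px[u[1]-45:u[1]+25,u[0]-40:u[0]+40].astype(float); c=np.clip((c-30)*2,0,255).astype(np.uint8)
    c=cv2.resize(c,None,fx=8,fy=8,interpolation=cv2.INTER_CUBIC); cv2.circle(c,(40*8+4,45*8+4),3,(0,0,255),-1); cv2.imwrite('pics/%szzz.png'%f,c)
```

```text
[216 186]
[230 221]
```

View pics/s1zzz.png

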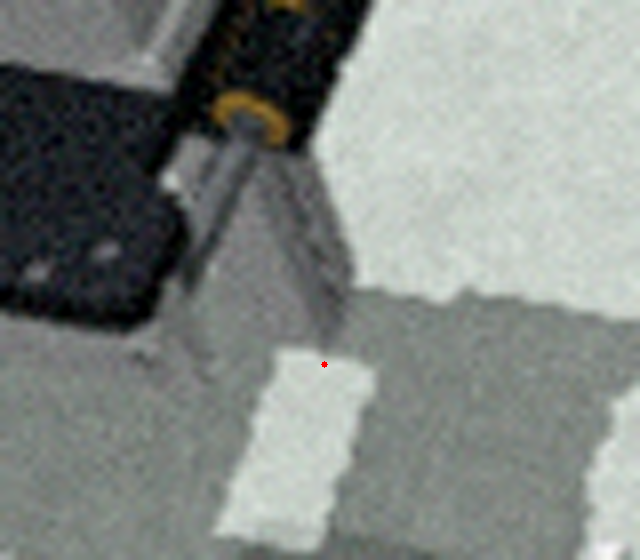

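View pics/s3zzz.png

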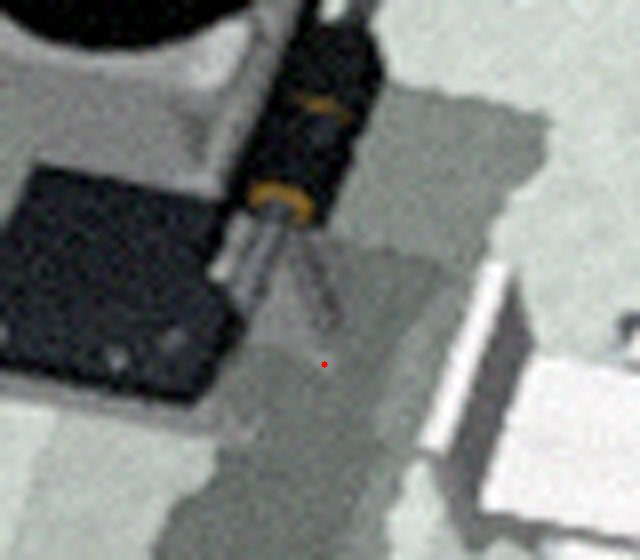

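The lever bar (rows 218–224 at column 348) hasn't moved between images, so the fingers haven't reached the paddle yet. In the earlier views the visible fingertips sit up to about 10 mm above the projected TCP. I'll keep descending in small steps.

Emit:
move_arm --deltas '[{"x": 0,"y": 0,"z": 0.05,"roll": 0,"claw": 1},{"x": 0,"y": 0,"z": 0.1,"roll": 0,"claw": 1},{"x": 0,"y": 0,"z": 0.1,"roll": 0,"claw": 1},{"x": 0,"y": 0,"z": 0.1,"roll": 0,"claw": 1}]'

```text
t: 9.85
position: [622.8, -20.0, 137.7]
eef_rot: [[-0.99, 0.138, 0.0], [0.138, 0.99, -0.0], [-0.0, 0.0, -1.0]]
force: [-0.3, 1.1, 1.8]
gripper_width: 0.7
```

Run:
```python
from h import *
st(); im=grab('scene','s11.png'); st()
g=cv2.cvtColor(im['pixels'],cv2.COLOR_RGB2GRAY); print(g[208:240,346:351].mean(1).round(0).astype(int).tolist())
```

```text
t 9.85 press -45.2 0.1 137.7 F [-0.33  1.12  1.8 ] w 0.7
t 9.9 press -45.2 0.1 137.6 F [ 0.03 -0.15  1.34] w 0.5
[112, 113, 112, 111, 106, 95, 85, 88, 85, 96, 131, 160, 159, 160, 163, 160, 137, 108, 107, 117, 113, 113, 111, 112, 116, 125, 125, 123, 114, 94, 91, 91]
```

There's a first light contact force of about 1.5 N. I'll continue, watching force and lever image.

Emit:
move_arm --deltas '[{"x": 0,"y": 0,"z": 0.05,"roll": 0,"claw": 1},{"x": 0,"y": 0,"z": 0.1,"roll": 0,"claw": 1},{"x": 0,"y": 0,"z": 0.1,"roll": 0,"claw": 1}]'

```text
t: 10.2
position: [622.6, -20.0, 132.1]
eef_rot: [[-0.99, 0.138, -0.0], [0.138, 0.99, 0.0], [0.0, -0.0, -1.0]]
force: [-1.3, -0.4, 3.5]
gripper_width: 0.6
```

Run:
```python
from h import *
st(); im=grab('scene','s12.png'); st()
g=cv2.cvtColor(im['pixels'],cv2.COLOR_RGB2GRAY); print(g[208:240,346:351].mean(1).round(0).astype(int).tolist())
cv2.imwrite('pics/s12z.png',cv2.resize(im['pixels'][170:260,270:370,::-1],None,fx=6.5,fy=6.5,interpolation=cv2.INTER_CUBIC))
```

```text
t 10.2 press -45.4 0.1 132.1 F [-1.34 -0.39  3.52] w 0.6
t 10.25 press -45.3 0.1 132.3 F [-1.85  0.51  3.73] w 0.3
[113, 113, 113, 113, 106, 95, 87, 85, 87, 88, 106, 144, 161, 159, 160, 163, 159, 137, 108, 106, 113, 111, 112, 113, 117, 124, 125, 122, 113, 93, 92, 88]
```

View pics/s12z.png

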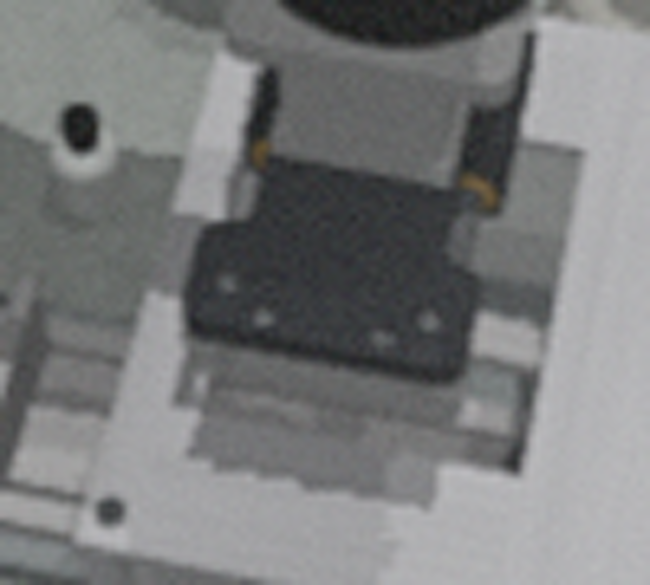

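The lever is now moving: the bar shifted about 0.8 px at 3.6 N. Contact came at TCP ≈ 137 rather than 158, so before going deeper I'll check the gripper body's height above the roof. Triangulating plate points relative to the TCP over several poses does that.

Run:
```python
from h import *
T={'s1':[403.9,13.0,183.3],'s3':[404.3,10.3,48.2],'s7':[622.7,-20.1,221.0],'s12':[622.7,-20.0,132.2]}
F={'BR':{'s12':(341.5,227.7),'s1':(194,181.6),'s3':(213.4,226.3),'s7':(343.6,197)},
'BL':{'s12':(299.2,220.8),'s1':(152.4,174.4),'s3':(180.9,218.6),'s7':(295.8,188.5)},
'scr2':{'s12':(310.8,219.2),'s1':(163,171),'s7':(309.4,186.4)},'scr3':{'s12':(328.9,222.3),'s1':(181,175),'s7':(330,190.9)}}
a=np.radians(-7.95); ex=np.array([np.cos(a),np.sin(a),0]); ey=np.array([-ex[1],ex[0],0])
for n,d in F.items():
    A=0;b=0;L=[]
    for f,u in d.items():
        o,r=ray(load(f+'.png'),[u]); r=r[0]/np.linalg.norm(r[0]); o=o-np.array(T[f]); M=np.eye(3)-np.outer(r,r); A=A+M;b=b+M@o; L.append((M,o))
    p=np.linalg.solve(A,b); print(n,'rel TCP: px',(p@ex).round(1),'py',(p@ey).round(1),'z',p[2].round(1),'res',[np.linalg.norm(M@(p-o)).round(1) for M,o in L])
```

```text
BR rel TCP: px 34.8 py -88.0 z 155.8 res [np.float64(1.5), np.float64(1.6), np.float64(2.0), np.float64(0.7)]
BL rel TCP: px -30.2 py -86.7 z 152.0 res [np.float64(0.6), np.float64(1.0), np.float64(1.1), np.float64(0.4)]
scr2 rel TCP: px -12.1 py -84.4 z 160.4 res [np.float64(0.6), np.float64(0.7), np.float64(0.2)]
scr3 rel TCP: px 15.3 py -83.6 z 158.5 res [np.float64(0.4), np.float64(0.2), np.float64(0.6)]
```

The plate's lower edge is about 153 mm above the TCP, and the body by spec starts at 97 mm, so clearance to the roof stays at least 25 mm down to TCP ≈ 105. Continuing the press.

Emit:
move_arm --deltas '[{"x": 0,"y": 0,"z": 0.06,"roll": 0,"claw": 1},{"x": 0,"y": 0,"z": 0.12,"roll": 0,"claw": 1},{"x": 0,"y": 0,"z": 0.18,"roll": 0,"claw": 1},{"x": 0,"y": 0,"z": 0.24,"roll": 0,"claw": 1},{"x": 0,"y": 0,"z": 0.24,"roll": 0,"claw": 1}]'

```text
t: 10.75
position: [622.6, -20.0, 120.0]
eef_rot: [[-0.99, 0.138, -0.001], [0.138, 0.99, 0.0], [0.001, -0.0, -1.0]]
force: [-3.8, 0.1, 5.4]
gripper_width: 0.4
```

Run:
```python
from h import *
st(); im=grab('scene','s13.png'); st()
g=cv2.cvtColor(im['pixels'],cv2.COLOR_RGB2GRAY); print(g[208:240,346:351].mean(1).round(0).astype(int).tolist())
cv2.imwrite('pics/s13z.png',cv2.resize(im['pixels'][170:260,270:370,::-1],None,fx=6.5,fy=6.5,interpolation=cv2.INTER_CUBIC))
```

```text
t 10.75 press -45.4 0.1 120.0 F [-3.82  0.11  5.42] w 0.4
t 10.8 press -45.4 0.1 120.3 F [-3.59  1.36  4.33] w 0.0
[114, 113, 113, 111, 106, 94, 87, 88, 85, 88, 103, 122, 124, 140, 160, 159, 157, 162, 158, 137, 106, 108, 113, 111, 118, 124, 124, 124, 113, 93, 92, 91]
```

View pics/s13z.png

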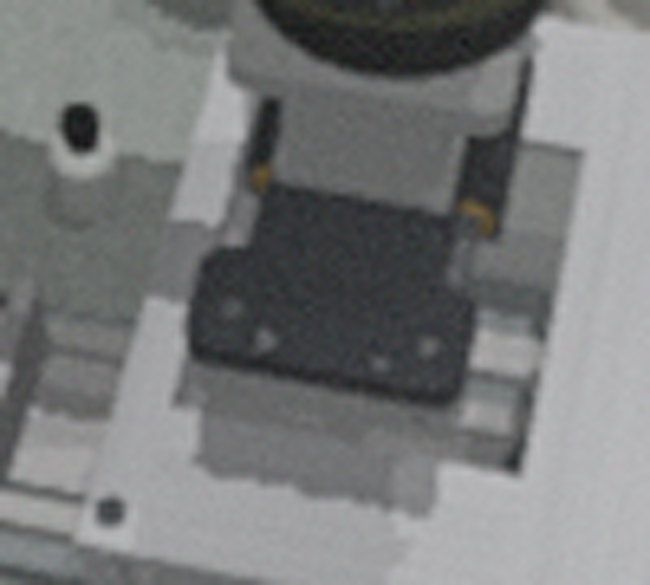

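The bar is down about 3 px with 5.4 N vertical, so the lever is following. On to the stop.

Emit:
move_arm --deltas '[{"x": 0,"y": 0,"z": 0.06,"roll": 0,"claw": 1},{"x": 0,"y": 0,"z": 0.12,"roll": 0,"claw": 1},{"x": 0,"y": 0,"z": 0.18,"roll": 0,"claw": 1},{"x": 0,"y": 0,"z": 0.22,"roll": 0,"claw": 1},{"x": 0,"y": 0,"z": 0.22,"roll": 0,"claw": 1}]'

```text
t: 11.3
position: [623.0, -20.1, 109.6]
eef_rot: [[-0.99, 0.138, 0.001], [0.138, 0.99, -0.0], [-0.001, 0.0, -1.0]]
force: [-3.5, 0.7, 7.6]
gripper_width: 0.1
```

Run:
```python
from h import *
st(); im=grab('scene','s14.png'); st()
g=cv2.cvtColor(im['pixels'],cv2.COLOR_RGB2GRAY); print(g[208:240,346:351].mean(1).round(0).astype(int).tolist())
```

```text
t 11.3 press -45.0 0.1 109.6 F [-3.47  0.73  7.58] w 0.1
t 11.35 press -45.0 0.1 109.8 F [-3.45  0.62  7.9 ] w 0.6
[102, 107, 109, 112, 106, 96, 86, 88, 86, 86, 104, 123, 122, 122, 123, 140, 158, 157, 156, 158, 153, 126, 103, 110, 118, 125, 125, 124, 112, 97, 98, 89]
```

Emit:
move_arm --deltas '[{"x": 0,"y": 0,"z": 0.02,"roll": 0,"claw": 1},{"x": 0,"y": 0,"z": 0.04,"roll": 0,"claw": 1},{"x": 0,"y": 0,"z": 0.06,"roll": 0,"claw": 1},{"x": 0,"y": 0,"z": 0.08,"roll": 0,"claw": 1},{"x": 0,"y": 0,"z": 0.08,"roll": 0,"claw": 1}]'

```text
t: 11.85
position: [623.2, -20.1, 105.9]
eef_rot: [[-0.99, 0.138, 0.001], [0.138, 0.99, -0.0], [-0.001, 0.0, -1.0]]
force: [-2.9, -0.2, 8.1]
gripper_width: 0.6
```

Emit:
move_arm --deltas '[{"x": 0,"y": 0,"z": 0.02,"roll": 0,"claw": 1},{"x": 0,"y": 0,"z": 0.04,"roll": 0,"claw": 1},{"x": 0,"y": 0,"z": 0.06,"roll": 0,"claw": 1},{"x": 0,"y": 0,"z": 0.06,"roll": 0,"claw": 1}]'

```text
t: 12.25
position: [623.5, -20.1, 104.2]
eef_rot: [[-0.99, 0.138, 0.003], [0.138, 0.99, -0.0], [-0.003, 0.0, -1.0]]
force: [-6.5, 1.6, 17.2]
gripper_width: 0.4
```

The force rose to 17 N at TCP z = 104.2 mm, which is the rigid stop. Holding for 2.4 s.

Emit:
move_arm --deltas '[{"x": 0,"y": 0,"z": 0.02,"roll": 0,"claw": 1},{"x": 0,"y": 0,"z": 0.02,"roll": 0,"claw": 1},{"x": 0,"y": 0,"z": 0.02,"roll": 0,"claw": 1},{"x": 0,"y": 0,"z": 0.02,"roll": 0,"claw": 1},{"x": 0,"y": 0,"z": 0.02,"roll": 0,"claw": 1},{"x": 0,"y": 0,"z": 0.02,"roll": 0,"claw": 1},{"x": 0,"y": 0,"z": 0.02,"roll": 0,"claw": 1},{"x": 0,"y": 0,"z": 0.02,"roll": 0,"claw": 1},{"x": 0,"y": 0,"z": 0.02,"roll": 0,"claw": 1},{"x": 0,"y": 0,"z": 0.02,"roll": 0,"claw": 1},{"x": 0,"y": 0,"z": 0.02,"roll": 0,"claw": 1},{"x": 0,"y": 0,"z": 0.02,"roll": 0,"claw": 1}]'

```text
t: 13.45
position: [623.6, -20.2, 103.9]
eef_rot: [[-0.99, 0.138, 0.003], [0.138, 0.99, -0.0], [-0.003, 0.0, -1.0]]
force: [-8.1, -0.1, 22.0]
gripper_width: 0.5
```

Run:
```python
from h import *
st(); im=grab('scene','s15.png'); st()
g=cv2.cvtColor(im['pixels'],cv2.COLOR_RGB2GRAY); print(g[208:240,346:351].mean(1).round(0).astype(int).tolist())
# predicted shift of the lever bar (top ~z150 at rest) seen at col 348
a=np.radians(-7.95); ex=np.array([np.cos(a),np.sin(a)]); O=np.array([667.55,-26.39])
for x in(-15,-10,-5):
  print(x,[proj(im,np.r_[O+x*ex,154-(81-x)*th])[0].round(1) for th in(0,.235,.26)])
cv2.imwrite('pics/s15z.png',cv2.resize(im['pixels'][170:260,270:370,::-1],None,fx=6.5,fy=6.5,interpolation=cv2.INTER_CUBIC))
```

```text
t 13.45 press -44.4 0.1 103.9 F [-8.07 -0.1  21.97] w 0.5
t 13.5 press -44.4 0.1 104.0 F [-8.25  0.   22.62] w 0.5
[100, 101, 106, 105, 106, 96, 88, 86, 86, 87, 102, 123, 123, 123, 120, 124, 141, 157, 155, 156, 161, 150, 120, 100, 114, 125, 127, 125, 112, 95, 98, 91]
-15 [array([343.8, 220. ]), array([343.2, 225.5]), array([343.1, 226.1])]
-10 [array([346.4, 220.5]), array([345.7, 225.7]), array([345.6, 226.3])]
-5 [array([348.9, 221.1]), array([348.2, 226. ]), array([348.2, 226.5])]
```

View pics/s15z.png

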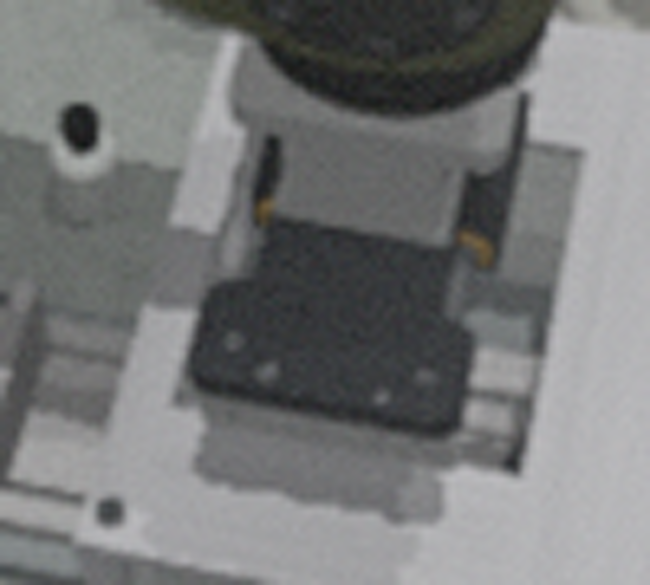

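The bar has shifted about 5.4 px, matching the prediction for 0.26 rad (5.0 px would be 0.235 rad), and the force is 22 N on a hard stop. Held 1.25 s so far; I'll hold another 1.2 s.

Emit:
move_arm --deltas '[{"x": 0,"y": 0,"z": 0.01,"roll": 0,"claw": 1},{"x": 0,"y": 0,"z": 0.02,"roll": 0,"claw": 1},{"x": 0,"y": 0,"z": 0.02,"roll": 0,"claw": 1},{"x": 0,"y": 0,"z": 0.02,"roll": 0,"claw": 1},{"x": 0,"y": 0,"z": 0.02,"roll": 0,"claw": 1},{"x": 0,"y": 0,"z": 0.02,"roll": 0,"claw": 1},{"x": 0,"y": 0,"z": 0.02,"roll": 0,"claw": 1},{"x": 0,"y": 0,"z": 0.02,"roll": 0,"claw": 1},{"x": 0,"y": 0,"z": 0.02,"roll": 0,"claw": 1},{"x": 0,"y": 0,"z": 0.02,"roll": 0,"claw": 1},{"x": 0,"y": 0,"z": 0.02,"roll": 0,"claw": 1},{"x": 0,"y": 0,"z": 0.02,"roll": 0,"claw": 1}]'

```text
t: 14.7
position: [623.7, -20.2, 103.6]
eef_rot: [[-0.99, 0.138, 0.004], [0.138, 0.99, -0.0], [-0.004, 0.0, -1.0]]
force: [-11.5, 0.1, 28.3]
gripper_width: 0.8
```

Emit:
move_arm --deltas '[{"x": 0,"y": 0,"z": 0,"roll": 0,"claw": 1},{"x": 0,"y": 0,"z": 0,"roll": 0,"claw": 1},{"x": 0,"y": 0,"z": 0,"roll": 0,"claw": 1},{"x": 0,"y": 0,"z": 0,"roll": 0,"claw": 1},{"x": 0,"y": 0,"z": 0,"roll": 0,"claw": 1},{"x": 0,"y": 0,"z": 0,"roll": 0,"claw": 1}]'

```text
t: 15.3
position: [623.7, -20.1, 103.6]
eef_rot: [[-0.99, 0.138, 0.004], [0.138, 0.99, -0.0], [-0.004, 0.0, -1.0]]
force: [-11.5, 1.8, 27.4]
gripper_width: 0.2
```

Emit:
move_arm --deltas '[{"x": 0,"y": 0,"z": -0.06,"roll": 0,"claw": 1},{"x": 0,"y": 0,"z": -0.2,"roll": 0,"claw": 1},{"x": 0,"y": 0,"z": -0.4,"roll": 0,"claw": 1},{"x": 0,"y": 0,"z": -0.6,"roll": 0,"claw": 1},{"x": 0,"y": 0,"z": -0.8,"roll": 0,"claw": 1},{"x": 0,"y": 0,"z": -1.0,"roll": 0,"claw": 1},{"x": 0,"y": 0,"z": -1.3,"roll": 0,"claw": 1},{"x": 0,"y": 0,"z": -1.7,"roll": 0,"claw": 1},{"x": 0,"y": 0,"z": -2.1,"roll": 0,"claw": 1},{"x": 0,"y": 0,"z": -2.5,"roll": 0,"claw": 1},{"x": 0,"y": 0,"z": -2.8,"roll": 0,"claw": 1},{"x": 0,"y": 0,"z": -2.8,"roll": 0,"claw": 1}]'

```text
t: 16.5
position: [623.3, -20.1, 243.0]
eef_rot: [[-0.99, 0.138, 0.003], [0.138, 0.99, -0.0], [-0.003, 0.0, -1.0]]
force: [0.5, 0.9, -0.4]
gripper_width: 0.5
```

Held about 3 s in all, then rose. Next I'll back off towards the robot and check.

Emit:
move_arm --deltas '[{"x": 0.3,"y": 0,"z": 0,"roll": 0,"claw": 1},{"x": 0.8,"y": 0,"z": 0,"roll": 0,"claw": 1},{"x": 1.3,"y": 0,"z": 0,"roll": 0,"claw": 1},{"x": 1.8,"y": 0,"z": 0,"roll": 0,"claw": 1},{"x": 2.3,"y": 0,"z": 0,"roll": 0,"claw": 1},{"x": 2.8,"y": 0,"z": 0,"roll": 0,"claw": 1},{"x": 3.3,"y": 0,"z": 0,"roll": 0,"claw": 1},{"x": 3.8,"y": 0,"z": 0,"roll": 0,"claw": 1},{"x": 4.2,"y": 0,"z": 0,"roll": 0,"claw": 1},{"x": 4.5,"y": 0,"z": 0,"roll": 0,"claw": 1},{"x": 4.5,"y": 0,"z": 0,"roll": 0,"claw": 1}]'

```text
t: 17.6
position: [398.8, 11.2, 240.3]
eef_rot: [[-0.99, 0.138, -0.0], [0.138, 0.99, 0.0], [0.0, -0.0, -1.0]]
force: [0.7, -0.6, -0.8]
gripper_width: 0.6
```

Run:
```python
from h import *
st(); s=grab('scene','s16.png'); t=grab('top','t16.png')
g=cv2.cvtColor(s['pixels'],cv2.COLOR_RGB2GRAY); print(g[208:240,346:351].mean(1).round(0).astype(int).tolist())
a=np.radians(-7.95); ex=np.array([np.cos(a),np.sin(a)]); ey=np.array([-ex[1],ex[0]]); O=np.array([667.55,-26.39])
xs=np.arange(-215,-150,.5); acc=0
for y in np.arange(-20,21,4):
    u=proj(s,np.array([np.r_[O+x*ex+y*ey,73] for x in xs])).astype(np.float32); acc=acc+cv2.remap(g.astype(np.float32),u[:,0].reshape(1,-1),u[:,1].reshape(1,-1),cv2.INTER_CUBIC).ravel()
d=np.gradient(cv2.GaussianBlur((acc/11).reshape(1,-1),(0,0),2).ravel()); print('plate edge',xs[np.argmin(d)])
cv2.imwrite('pics/s16z.png',np.hstack([s['pixels'][120:400,215:415,::-1],t['pixels'][90:370,210:470,::-1]]))
```

```text
t 17.6 press -271.4 0.1 240.3 F [ 0.73 -0.6  -0.78] w 0.6
[104, 105, 105, 102, 95, 89, 79, 80, 78, 89, 122, 149, 148, 146, 149, 148, 130, 99, 97, 108, 104, 104, 101, 104, 109, 114, 117, 113, 104, 87, 83, 85]
plate edge -167.0
```

View pics/s16z.png

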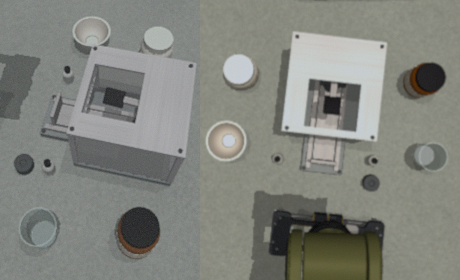

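The images show the lever bar back in its rest rows (218–224), the plate edge still at -167.0 (home), all bystanders in place, and the arm clear. Handing in.

```bash
python3 -c "
from workcell import close_job
print(close_job())"
```

```text
the job is handed in; nothing more can be done
None
```

The job is handed in at about 17.6 s of the 53 s allowed. The slide is home, and the lever was held fully down for about 3 s and has come back up. `close_job` reports no verdict, so this rests on my own checks.

- **Slide:** I pushed it with the shut fingertips to its hard stop, at 24 N with almost no further movement. Its plate edge moved 49.5 mm in the images, from -216.5 to -167.0 mm in the press frame, and was still at -167.0 in the last picture.
- **Lever:** I pressed it through the window to its stop, at 17–28 N. The lever's shift in the image was about 5.4 px, which fits 0.26 rad. In the last picture it is back at its rest position.
- **Surroundings:** By eye, the bystanders stand where they did, and I did not re-measure their positions. The force readings gave no sign of touching the guard. At the end the arm was clear, with the wrist force at noise level.

**What disagreed:** The fingertips met the paddle at a tool height of about 137 mm instead of the stated 158 mm. They reached the stop at about 104 mm instead of 126 mm. The stroke was about 33 mm, against about 32 mm stated, so the tips act as if they were about 20 mm above the reported tool point; I did not find out why. I went down in small steps, watching the force and keeping the gripper body clear of the roof.

One early move was refused because I left out the roll value, and nothing moved.

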